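# Slide a mirror pane under its sprung clips

### The job

Pick up the small loose mirror pane by its finger pull, lay it flat on the pine backing board in front of the clip frame, and slide it in, pull end last, so that both sprung clips ride up over the glass and snap down behind it. Glass chips: feel your way, be gentle against the board, the clips and the end stop, and leave the other things where they are. Let go of the pane when it is fully home.

Things in the scene. Friction and masses are not known exactly. Their poses are not given: they have to be found in the camera images.
- mirror: loose mirror pane, silvered glass, lying flat: 110 (x) x 90 (y) x 6 mm thick, 160 g, the plain +x end goes in first. Origin: centre of its underside; z up. An upright dark metal finger pull is bonded on top near the -x end, centred at x = -40 mm, y = 0: 12 (x) x 26 (y) mm, from 6 to 36 mm above the underside. Over 35 N between pane and board, frame or clips chips it.
- mirror_pull (a point): centre of the top of the finger pull (x = -40, y = 0, z = 36 mm on the pane)
- board: fixed pine board, lying flat, with a steel U-shaped clip frame on it. Origin: on the table, under the nominal centre of the seated pane; x is the sliding-in direction (away from the robot, give or take 20 degrees), z up. Board: x = -182 to +89 mm, y = -78 to +78 mm, top at z = 18 mm, on which the pane slides.
- seat (a point): point on the board's top over the board's origin: the seated pane's centre if the frame were not shifted. The frame (stop, rails, clips together) is fixed in slots, shifted along x by an unknown -15 to +15 mm not in any pose: feel or see it. Before the shift, from here: rigid end stop face at x = 55 mm; side rails 93 mm apart from x = -60 mm on; both 6 mm high. Home: up to 2 mm play.
- mouth (a point): point on the board's top 87 mm before seat (x = -87 mm), where the frame's flared mouth begins if not shifted: 110 mm wide, 6 mm high, narrowing to the rails at x = -60 mm. The board's front edge is 95 mm nearer. Nothing stands in the middle between the two clips.
- clip_left (a joint): +y sprung leaf clip's hinge angle, rad: 0 down, about 0.075 riding on the glass, 0 again when snapped down behind it. From seat, before the shift: its ramp's underside falls from 10 mm over the board at x = -82 mm to 1.5 mm at x = -60; catch face at x = -57; y = 30 to 42 mm; hinge at x = 3, z = 10. Pushing under both takes about 5 to 12 N.
- clip_right (a joint): the same for the -y clip (y = -30 to -42 mm)
- screwdriver: screwdriver lying between the work places, 170 mm long, handle towards its -x, bystander (origin under its middle)
- screw_jar: closed glass jar, 44 mm across, 50 mm tall, standing, bystander (origin under its middle)
- wall_tile: white wall tile lying flat, 100 x 100 x 9 mm, no pull on it, bystander (origin under its middle)
- hair_brush: brush lying flat, 200 mm long, bystander (origin under its middle)
There are look-alikes about, which are no part of the job. Leave any orange or yellow look-alike of the mirror alone.

How it is judged:
By the outcome, as a careful person would: the job done as asked, in the order asked, and still so for the second after the job is handed in, with the robot touching nothing.
It also fails if it takes over 61 s, if anything falls off the work surface, if the arm or the gripper's body presses on something with over 40 N, if the wrist force passes 120 N, or if a joint passes its speed limit or range.

### The arm

A 6-joint arm with a two-finger parallel gripper is mounted at the origin on the work surface. World frame = base frame: x ahead of the robot, y to its left, z up, the work surface at z = 0. Lengths are in m, angles in degrees, forces in N, time in s.
With the tool pointing down it reaches from about 0.25 to 0.8 m from the base axis. Payload 8.5 kg.
Tool frame: the origin (TCP) lies midway between the tips of the shut fingers; the grasp point (between the pads) lies 19 mm behind it; z points along the fingers, y is the line along which they close (so a half turn about z gives the same grasp; the last joint's range is limited). The gripper opens to 85 mm and grips with 20 to 120 N. Pads are 22 mm wide; open, the fingers measure 114 mm over their backs; the gripper's body (76 mm by 85 mm) begins 54 mm behind the grasp point. The pads swing forward as they close: fully open they stand 13 mm farther back than shut.
Start: joints at [-64.4, 13.648, -0.773, 75.585, 0, 90], TCP at [0.227, -0.473, 0.231] pointing down, gripper open.
Joint ranges: [-152.45, 152.45], [-59.26, 108.67], [-65.41, 83.53], [-104.44, 129.93], [-82.83, 76.93], [-180, 180]. Speed limits (degrees/s): [127.2, 127.2, 159.86, 180, 180, 180].

### API

Orientations are given as [roll, pitch, yaw] about the fixed x, y, z axes, in that order (R = Rz(yaw) Ry(pitch) Rx(roll)).
In Python, from rig import ctrl, vision gives the robot as it stands.
- The arm moves only by the tool play_rows, never from a script. Its argument "steps" is a list that holds one entry, the list of rows, each a list of 7 numbers: the shift along the tool's x, y, z in cm, then the turn, a rotation vector about the tool's x, y, z in rad, then the opening, from -1 (shut) to 1 (fully open). In form: [[[x, y, z, wx, wy, wz, hand], ...]]. A call has 1 to 5 rows; each row is the pose to reach, as a shift and turn from the pose commanded when the call began, along the tool's axes at that moment; what a row does not reach only later rows make up. A row lasts 1/8 s, in which the tool goes at most 62.5 mm and 10.7 degrees, less where a joint would pass 70% of its speed; a pose out of reach is approached as far as the arm can. A call with a gripper value outside its range is refused whole. The fingers move at their own pace and stop on an object; "newtons" is the grip in N (left out, the last holds). Time passes only in rows, so rows that repeat a pose let the fingers close. It gives the time, the measured TCP pose, the force, the opening and the grip force at its end, in the units of the state.
- ctrl.get_obs(): the state, without advancing time (a new reading comes with each control period).
- vision.camera(name): name is "side" or "top" or "wrist"; returns the picture (480x640x3 uint8, red, green, blue); there is no depth.
- vision.camera_params(name): a dict with "K" (3x3 intrinsics, pixels), "dist_coeffs" ([k1, k2, p1, p2, k3] as OpenCV has them; the pictures are not rectified), "rvec" (rotation vector, rad) and "tvec" (3), from world to camera coordinates, as OpenCV has them; the wrist camera has in their place "mount" (4x4, takes a point from camera to tool coordinates, whose origin is the TCP and whose axes are the flange's). Camera axes: x right, y down, z forward; pixel columns grow to the right and rows downward; lengths in m; the calibration is good to about 2 mm. A picture is of the moment at which its call begins: read the wrist's pose just before it. camera_params takes no time and is no camera call.
- ctrl.finish_job(): hands the job in; it is judged then, once.
The state is a dict: "t": time; "joints": joint angles; "qvel": joint speeds; "tau": joint torques, N m; "ee_pos": TCP position; "orientation": TCP orientation; "wrist_force": force on the tool from outside, world axes, zero at the start; "torque": the same for the moment, N m; "opening": finger opening in m; "grip_force": force on a finger pad.
Only numpy, scipy, OpenCV 4.12 (cv2) and the standard library are available. Lean on these libraries where they do the work, as an engineer would, in place of code of your own. Each camera call takes 0.05 s, during which the arm holds its last target. There are 200 camera calls.

## Working session

There is one attempt and no reset: what is moved stays moved. The work goes in short steps, Python scripts to look and compute and a tool call to move; the robot and the scene stay as the last step left them, time stands still between calls to the robot, and variables do not carry over. Pictures are saved under pics/ and viewed, at most 10 in all, crops included, and the job is handed in when it is done.

Besides the shell and the picture viewer there is one more tool, called after "Call:" as a command line: name --argument value ..., lists and objects as JSON in quotes. play_rows: Moves the arm, as the interface text tells. Its arguments: {"type":"object","properties":{"steps":{"type":"array"},"newtons":{"type":"number"}},"required":["steps"]}

```bash
mkdir -p pics; ls
python3 - <<'E'
from rig import ctrl, vision
import cv2
for n in ("top","side"):
    cv2.imwrite(f"pics/{n}0.png",vision.camera(n)[:,:,::-1])
print(ctrl.get_obs())
E
```

```text
pics
{'t': 0.1, 'joints': array([-6.43983906e+01,  1.36778287e+01, -8.11118819e-01,  7.55846560e+01,
       -7.88161956e-04,  8.99996719e+01]), 'qvel': array([-0.0268636 , -0.10251291,  0.20588003,  0.0256035 , -0.04433863,
       -0.00438225]), 'tau': array([ 8.01066617e-04, -5.39720607e+01,  3.46999741e+01,  1.34356075e-02,
        6.61874719e-05, -2.52716120e-06]), 'ee_pos': array([ 0.22669563, -0.47312595,  0.23074584]), 'orientation': array([-1.79926396e+02,  7.87739778e-04,  2.56019386e+01]), 'wrist_force': array([0.12367609, 0.53406151, 0.425481  ]), 'torque': array([ 0.03152086,  0.03452811, -0.08478064]), 'grip_force': 0.0, 'opening': 0.08544205647551896}
```

View pics/top0.png

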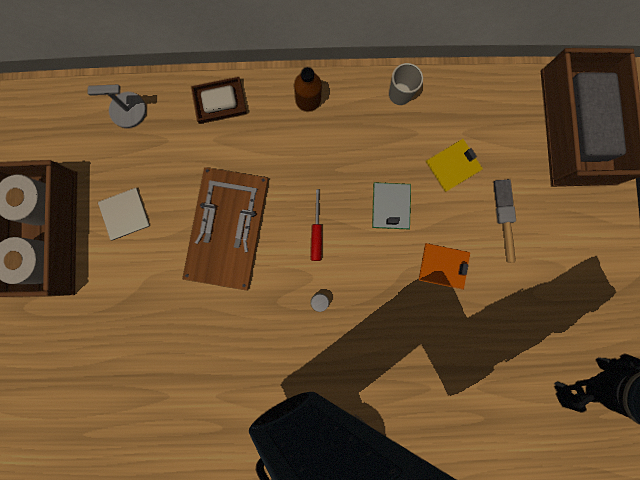

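View pics/side0.png

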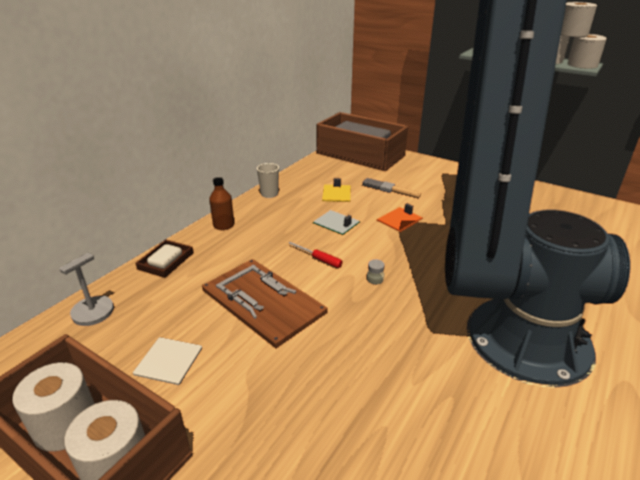

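The top view shows the mirror at about (392,205) with its pull at (393,220), on the robot side. The board corners are at about (205,168), (269,178), (248,290) and (183,279), and the stop bar runs from (210,183) to (256,190). Screwdriver at (317,225) and jar at (320,300) lie between. Next I'll measure these properly.

```bash
cat > h.py <<'E'
import numpy as np, cv2
from rig import ctrl, vision
from scipy.spatial.transform import Rotation as R
def ray(name,uv,obs=None):
    p=vision.camera_params(name); K=np.array(p["K"]); d=np.array(p["dist_coeffs"])
    n=cv2.undistortPoints(np.array(uv,float).reshape(-1,1,2),K,d).reshape(-1,2)
    v=np.c_[n,np.ones(len(n))]
    if name=="wrist":
        M=np.array(p["mount"]); Rt=R.from_euler("xyz",obs["orientation"],degrees=True).as_matrix()
        return Rt@M[:3,3]+obs["ee_pos"], v@(Rt@M[:3,:3]).T
    Rm=cv2.Rodrigues(np.array(p["rvec"],float))[0]
    return -Rm.T@np.array(p["tvec"],float).ravel(), v@Rm
def toplane(name,uv,z,obs=None):
    c,v=ray(name,uv,obs); return c+v*((z-c[2])/v[:,2])[:,None]
E
python3 - <<'E'
from h import *
np.set_printoptions(precision=4,suppress=True)
im=cv2.imread("pics/top0.png"); hsv=cv2.cvtColor(im,cv2.COLOR_BGR2HSV)
def rect(mask,box,z,nm):
    m=np.zeros_like(mask); x0,y0,x1,y1=box; m[y0:y1,x0:x1]=mask[y0:y1,x0:x1]
    m=cv2.morphologyEx(m,cv2.MORPH_CLOSE,np.ones((15,15)) )
    cs,_=cv2.findContours(m,cv2.RETR_EXTERNAL,cv2.CHAIN_APPROX_NONE); c=max(cs,key=cv2.contourArea)
    P=toplane("top",c.reshape(-1,2),z)[:,:2]
    print(nm,cv2.boundingRect(c),cv2.minAreaRect((P*1000).astype(np.float32)))
H,S,V=cv2.split(hsv)
print(hsv[190,392],hsv[270,220],hsv[270,290])
wood=((S>60)).astype(np.uint8)*255
rect(255-wood,(365,175,420,235),.006,"mirror")
rect(((V<130)).astype(np.uint8)*255,(170,155,285,300),.018,"board")
for z,pts in ((.036,[(393,219)]),(.024,[(211,182),(256,189)]),(.05,[(320,300)]),(.012,[(317,190),(317,258)])): print(toplane("top",pts,z))
crop=lambda x0,y0,x1,y1,s:cv2.resize(im[y0:y1,x0:x1],None,fx=s,fy=s,interpolation=cv2.INTER_CUBIC)
a=crop(175,160,275,295,4.4); b=crop(365,170,420,240,4.4)
c=np.zeros((600,760,3),np.uint8); c[:a.shape[0],:a.shape[1]]=a; c[:b.shape[0],460:460+b.shape[1]]=b
cv2.imwrite("pics/crop.png",c)
E
```

```text
[ 25  13 121] [ 12 184 100] [ 16 142 135]
mirror (373, 183, 37, 45) ((589.8497924804688, -178.13345336914062), (86.09798431396484, 106.00151062011719), 86.1395263671875)
board (170, 160, 115, 140) ((543.977783203125, 215.6553955078125), (273.5176086425781, 330.7471923828125), 88.57701110839844)
[[ 0.5522 -0.1753  0.036 ]]
[[0.6549 0.2486 0.024 ]
 [0.6347 0.1423 0.024 ]]
[[0.3715 0.0002 0.05  ]]
[[ 0.6303 -0.0015  0.012 ]
 [ 0.4684  0.0035  0.012 ]]
```

View pics/crop.png

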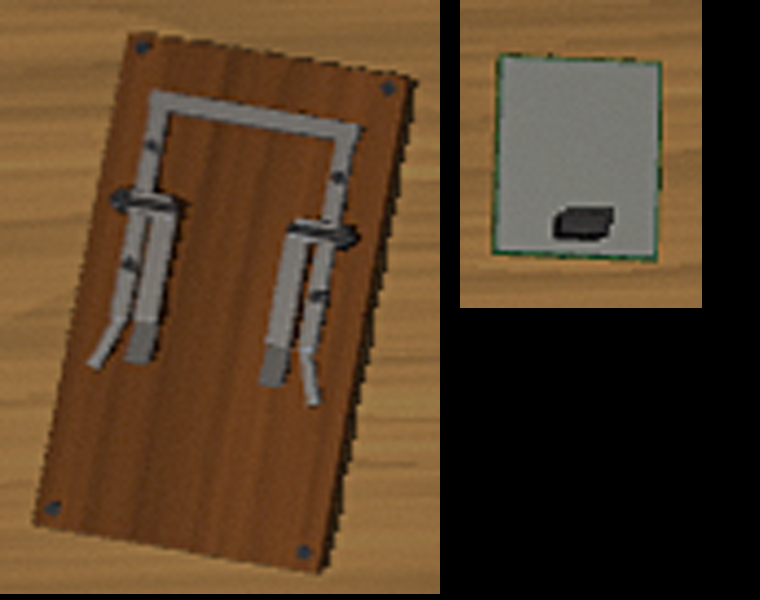

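Run:
```python
from h import *
np.set_printoptions(precision=1,suppress=True)
f=lambda L:(np.array(L,float)+.5)/4.4-.5+[175,160]
C=toplane("top",f([(128,33),(413,78),(320,572),(35,525)]),.018)[:,:2]*1000
m=np.array([[89,78],[89,-78],[-182,-78],[-182,78]],float)
A,_=cv2.estimateAffinePartial2D(m,C); s=np.hypot(A[0,0],A[1,0]); th=np.arctan2(A[1,0],A[0,0])
Rm=np.array([[np.cos(th),-np.sin(th)],[np.sin(th),np.cos(th)]]); o=C.mean(0)-Rm@m.mean(0)
print("scale",s,"yaw",np.degrees(th),"origin",o,"resid",(C-o)@Rm-m)
for nm,z,L in (("stop",.024,[(165,113),(350,140)]),("mouth",.024,[(95,366),(315,403)]),("railstart",.024,[(120,322),(308,350)]),("cliptip",.030,[(140,362),(272,386)])):
    print(nm,(toplane("top",f(L),z)[:,:2]*1000-o)@Rm)
for nm,b in (("mouth",(-87,0)),("seat",(0,0))): print(nm,o+Rm@np.array(b))
p=vision.camera_params("wrist"); print(np.array(p["mount"])*1000,p["K"])
```

```text
scale 0.9951788869242443 yaw -11.298708641700184 origin [591.6 207.6] resid [[-1.2  0.3]
 [-0.3 -0.9]
 [ 1.3  1.3]
 [ 0.2 -0.7]]
stop [[ 46.7  48.5]
 [ 48.6 -52.3]]
mouth [[-93.5  59.9]
 [-93.3 -59.1]]
railstart [[-68.2  51.2]
 [-66.2 -50.4]]
cliptip [[-87.7  35.2]
 [-88.5 -36. ]]
mouth [506.3 224.6]
seat [591.6 207.6]
[[   0.1 -961.9 -273.5   68.9]
 [1000.     0.2   -0.3    0.1]
 [   0.3 -273.5  961.9 -142.8]
 [   0.     0.     0.  1000. ]] [[402.4   0.  320.3]
 [  0.  402.4 242.4]
 [  0.    0.    1. ]]
```

The board is at yaw -11.3° with its origin at (592,208) mm and fits to about 1 mm. The stop, mouth, rail and clip readings all put the frame shift at about -7 mm. The mirror is at (590,-178) mm, yaw about -3.5°, and its pull at (551,-176) mm matches. Moving over the pull now.

Call:
play_rows --steps '[[[8, -2.5, 1.4, 0, 0, -0.18, 0.2], [16, -5, 2.8, 0, 0, -0.36, 0.2], [24, -7.5, 4, 0, 0, -0.54, 0.2], [32, -10, 5.5, 0, 0, -0.72, 0.2], [40, -12.6, 6.5, 0, 0, -0.9, 0.2]]]'

```text
t: 0.72
ee_pos: [0.4535, -0.2613, 0.1817]
orientation: [-180.0, -0.0, 77.5]
wrist_force: [0.7, 0.0, 0.3]
opening: 0.0512
grip_force: 0.0
```

```bash
cat >> h.py <<'E'
def go(x,y,z,yaw,obs=None):
    "shift (cm) and rotvec (rad) in tool axes from the measured pose to a tool-down pose"
    o=obs or ctrl.get_obs(); Rt=R.from_euler("xyz",o["orientation"],degrees=True)
    G=R.from_euler("xyz",[180,0,yaw],degrees=True)
    d=Rt.inv().apply(np.array([x,y,z])-o["ee_pos"])*100; w=(Rt.inv()*G).as_rotvec()
    print("t",round(o["t"],2),"pos",o["ee_pos"].round(4),"rpy",o["orientation"].round(2),"F",o["wrist_force"].round(1),"| shift",d.round(2),"rot",w.round(3))
E
python3 -c "
from h import *
go(.551,-.176,.16,86.5)"
```

```text
t 0.72 pos [ 0.4535 -0.2613  0.1817] rpy [-179.98   -0.     77.5 ] F [0.7 0.  0.3] | shift [10.43  7.67  2.17] rot [-0.    -0.    -0.157]
```

Call:
play_rows --steps '[[[5, 3.8, 1, 0, 0, -0.08, -0.1], [10.4, 7.6, 2, 0, 0, -0.157, -0.1], [10.4, 7.6, 2, 0, 0, -0.157, -0.1], [10.4, 7.6, 2, 0, 0, -0.157, -0.1]]]'

```text
t: 1.23
ee_pos: [0.5493, -0.178, 0.1616]
orientation: [-179.9, -0.0, 86.2]
wrist_force: [-0.4, -0.6, 0.2]
opening: 0.0386
grip_force: 0.0
```

```bash
python3 -c "
from h import *
o=ctrl.get_obs(); go(.551,-.176,.16,86.5,o)
cv2.imwrite('pics/w1.png',vision.camera('wrist')[:,:,::-1]); np.save('o1.npy',np.r_[o['ee_pos'],o['orientation']])"
```

```text
t 1.23 pos [ 0.5493 -0.178   0.1616] rpy [-1.7991e+02 -1.0000e-02  8.6200e+01] F [-0.4 -0.6  0.2] | shift [0.21 0.15 0.16] rot [-0.002 -0.    -0.005]
```

View pics/w1.png

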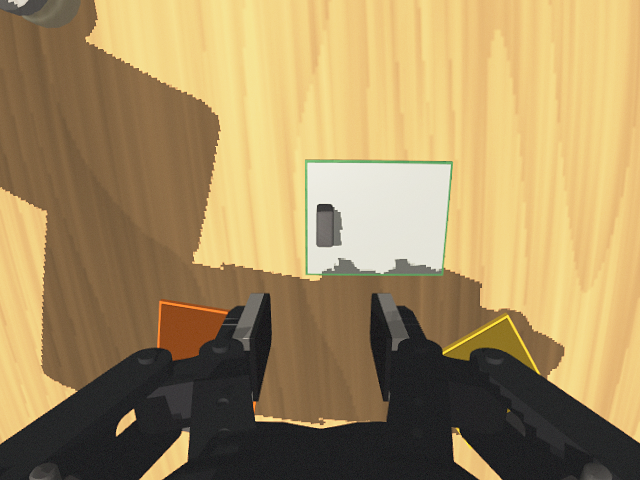

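The wrist view shows the pane with corners at about (306,160), (452,162), (442,275) and (307,274). The pull's top spans about (317..333, 211..246). The orange and yellow look-alikes are off to the sides.

```bash
python3 -c "
from h import *
a=np.load('o1.npy'); o=dict(ee_pos=a[:3],orientation=a[3:])
C=toplane('wrist',[(306,160),(452,162),(442,275),(307,274)],.006,o)[:,:2]*1000
print(C.round(1),np.linalg.norm(C-np.roll(C,-1,0),axis=1).round(1)); print(cv2.minAreaRect(C.astype(np.float32)))
P=toplane('wrist',[(317,211),(333,211),(333,246),(317,246)],.036,o)[:,:2]*1000; print(P.round(1),P.mean(0))
go(P.mean(0)[0]/1e3,P.mean(0)[1]/1e3,.06,86.5)
"
```

```text
[[ 541.4 -130.5]
 [ 648.9 -138.4]
 [ 642.6 -226.9]
 [ 535.5 -218.8]] [107.8  88.7 107.4  88.6]
((591.9969482421875, -178.69790649414062), (88.73331451416016, 108.04776763916016), 85.75806427001953)
[[ 547.5 -162.9]
 [ 558.4 -163.6]
 [ 557.  -188.3]
 [ 545.9 -187.6]] [ 552.18246256 -175.62272307]
t 1.27 pos [ 0.5489 -0.1787  0.162 ] rpy [-179.94    0.     86.13] F [-0.3 -0.4  0.2] | shift [ 0.33  0.31 10.2 ] rot [-0.001  0.    -0.006]
```

Call:
play_rows --steps '[[[0.33, 0.31, 5, 0, 0, 0.005, -0.15], [0.33, 0.31, 9, 0, 0, 0.005, -0.15], [0.33, 0.31, 12, 0, 0, 0.005, -0.15], [0.33, 0.31, 14, 0, 0, 0.005, -0.15], [0.33, 0.31, 14.9, 0, 0, 0.005, -0.15]]]'

```text
t: 1.9
ee_pos: [0.5515, -0.1765, 0.0126]
orientation: [-179.9, -0.0, 85.7]
wrist_force: [-0.2, -0.6, 0.5]
opening: 0.0362
grip_force: 0.0
```

```bash
python3 -c "
from h import *
go(.5521,-.1756,.0105,85.8)"
```

```text
t 1.9 pos [ 0.5515 -0.1765  0.0126] rpy [-1.7992e+02 -1.0000e-02  8.5730e+01] F [-0.2 -0.6  0.5] | shift [0.09 0.05 0.21] rot [-0.001 -0.    -0.001]
```

Call:
play_rows --steps '[[[0.09, 0.05, 0.15, 0, 0, 0, -0.5], [0.09, 0.05, 0.15, 0, 0, 0, -0.9], [0.09, 0.05, 0.15, 0, 0, 0, -1], [0.09, 0.05, 0.15, 0, 0, 0, -1], [0.09, 0.05, 0.15, 0, 0, 0, -1]]]' --newtons 50

```text
t: 2.52
ee_pos: [0.5539, -0.1747, 0.0125]
orientation: [179.9, 0.0, 85.9]
wrist_force: [-1.1, -0.7, 6.6]
opening: 0.0112
grip_force: 50.4
```

Call:
play_rows --steps '[[[0, 0, -0.3, 0, 0, 0, -1], [0, 0, -1, 0, 0, 0, -1], [0, 0, -3, 0, 0, 0, -1], [0, 0, -6, 0, 0, 0, -1], [0, 0, -9, 0, 0, 0, -1]]]'

```text
t: 3.15
ee_pos: [0.5534, -0.1743, 0.1027]
orientation: [-180.0, -0.0, 85.9]
wrist_force: [0.1, -0.3, -1.2]
opening: 0.0112
grip_force: 49.3
```

```bash
python3 -c "
from h import *
o=ctrl.get_obs(); go(.45,.05,.10,78.7,o); print(o['torque'],o['grip_force'])
cv2.imwrite('pics/w2.png',vision.camera('wrist')[:,:,::-1]); np.save('o2.npy',np.r_[o['ee_pos'],o['orientation']])"
```

```text
t 3.15 pos [ 0.5534 -0.1743  0.1027] rpy [-1.7998e+02 -1.0000e-02  8.5880e+01] F [ 0.1 -0.3 -1.2] | shift [ 21.63 -11.92   0.28] rot [-0.    -0.     0.125]
[ 0.02184965  0.04501702 -0.04353268] 49.25739347934723
```

View pics/w2.png

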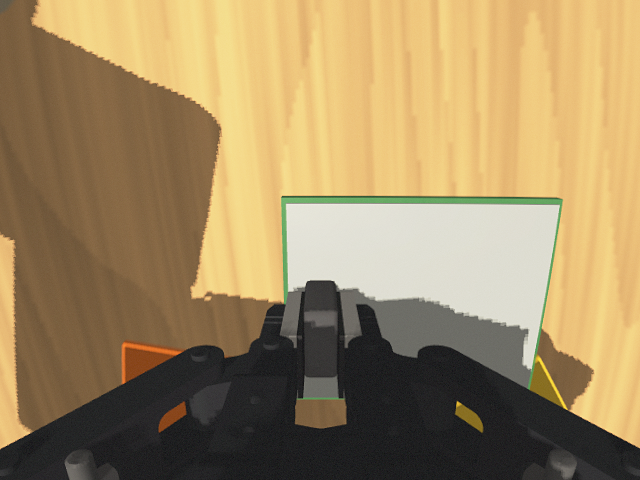

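The pane hangs level from the pull. Its +y edge runs from (282,197) to (562,199). I'll check its pose in the hand.

```bash
python3 -c "
from h import *
a=np.load('o2.npy'); o=dict(ee_pos=a[:3],orientation=a[3:])
Rt=R.from_euler('xyz',a[3:],degrees=True)
for z in (.0902,.0962):
  C=toplane('wrist',[(283,197),(562,199)] if z<.095 else [(286,203),(561,204)],z,o); T=Rt.inv().apply(C-a[:3])*1000
  print(T.round(1),np.linalg.norm(T[1]-T[0]),np.degrees(np.arctan2(T[1,0]-T[0,0],T[1,1]-T[0,1])))
"
```

```text
[[ 43.3 -14.9  12.6]
 [ 43.1  97.2  12.5]] 112.10214252627999 -0.07095101396046356
[[ 42.  -13.2   6.6]
 [ 42.2  93.4   6.5]] 106.58532299593718 0.0937509525798698
```

The pane is square to the hand and its centreline sits about 1 mm to -y of the TCP. The underside is 12.5 mm below the TCP. Next I'll carry it over to the front of the frame.

```bash
python3 -c "
from h import *
go(.4035,.2462,.13,78.7)"
```

```text
t 3.2 pos [ 0.5552 -0.1748  0.1068] rpy [1.7972e+02 5.0000e-02 8.5880e+01] F [1.8 0.3 1.8] | shift [ 40.9  -18.14  -2.45] rot [0.005 0.001 0.125]
```

Call:
play_rows --steps '[[[3, -1.3, -1.5, 0, 0, 0.01, -1], [8, -3.5, -2.5, 0, 0, 0.03, -1], [13, -5.8, -2.5, 0, 0, 0.045, -1], [18, -8, -2.5, 0, 0, 0.06, -1], [23, -10.2, -2.5, 0, 0, 0.08, -1]]]'

```text
t: 3.82
ee_pos: [0.4676, 0.0639, 0.1269]
orientation: [180.0, -0.0, 81.2]
wrist_force: [1.1, -0.1, -1.0]
opening: 0.0108
grip_force: 49.3
```

Call:
play_rows --steps '[[[5, -2.2, 0, 0, 0, 0.01, -1], [10, -4.4, 0, 0, 0, 0.03, -1], [14, -6.1, 0, 0, 0, 0.04, -1], [16.5, -7.2, 0, 0, 0, 0.045, -1], [16.5, -7.2, 0, 0, 0, 0.045, -1]]]'

```text
t: 4.45
ee_pos: [0.4216, 0.2379, 0.1267]
orientation: [-180.0, -0.0, 78.9]
wrist_force: [-0.3, 0.2, -1.8]
opening: 0.0107
grip_force: 49.3
```

```bash
python3 -c "
from h import *
o=ctrl.get_obs(); go(.4035,.2462,.13,78.7,o)
cv2.imwrite('pics/w3.png',vision.camera('wrist')[:,:,::-1]); np.save('o3.npy',np.r_[o['ee_pos'],o['orientation']])"
```

```text
t 4.45 pos [0.4216 0.2379 0.1267] rpy [-1.7999e+02 -2.0000e-02  7.8890e+01] F [-0.3  0.2 -1.8] | shift [ 0.47 -1.93 -0.33] rot [-0.    -0.     0.003]
```

View pics/w3.png

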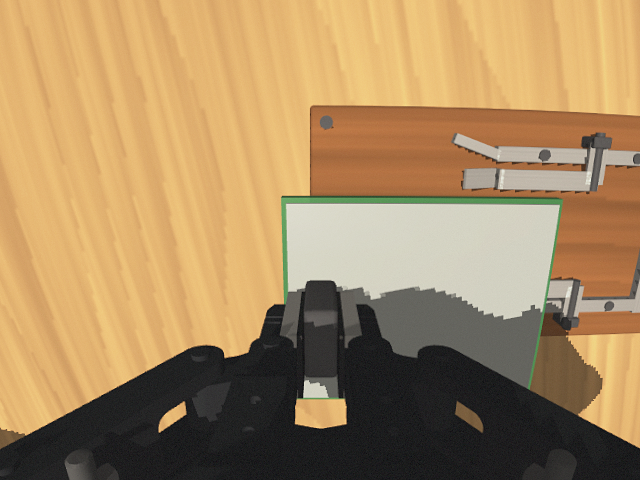

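The board's front-left corner is at (311,106) and its +y edge leaves the picture at (640,115). The mouth tip is at about (455,137), the rail's bend at (499,147..161), and the stop's inner face near (635,290).

```bash
python3 -c "
from h import *
a=np.load('o3.npy'); o=dict(ee_pos=a[:3],orientation=a[3:])
th=np.radians(-11.3); Rm=np.array([[np.cos(th),-np.sin(th)],[np.sin(th),np.cos(th)]]); og=np.array([591.6,207.6])
f=lambda uv,z:((toplane('wrist',uv,z,o)[:,:2]*1000-og)@Rm).round(1)
print('edge',f([(311,106),(420,107.5),(530,110.5),(639,115.5)],.018))
print('mouthtip/outer,bend inner,far rail inner',f([(458,132),(454,140),(498,159),(580,162)],.024))
print('-y edge',f([(575,335),(639,333)],.018)); print('-y rail inner, stop',f([(590,299),(632,297),(636,280)],.024))
"
```

```text
edge [[-178.9   78.8]
 [-113.2   78.7]
 [ -44.2   78.8]
 [  31.5   79.5]]
mouthtip/outer,bend inner,far rail inner [[-90.8  64.7]
 [-92.9  59.9]
 [-64.4  49.1]
 [-10.2  48.7]]
-y edge [[ 13.3 -75.7]
 [ 66.9 -76. ]]
-y rail inner, stop [[ 14.5 -44.5]
 [ 47.6 -43.7]
 [ 47.6 -30.8]]
```

```bash
python3 -c "
from h import *
go(.4027,.2474,.035,78.8)"
```

```text
t 4.5 pos [0.4218 0.2369 0.1267] rpy [-1.7999e+02  1.0000e-02  7.8830e+01] F [-0.  -0.7 -0.3] | shift [ 0.67 -2.07  9.17] rot [-0.     0.     0.001]
```

Call:
play_rows --steps '[[[0.35, -1.0, 1, 0, 0, 0, -1], [0.67, -2.07, 4, 0, 0, 0, -1], [0.67, -2.07, 6.5, 0, 0, 0, -1], [0.67, -2.07, 8.4, 0, 0, 0, -1], [0.67, -2.07, 9.1, 0, 0, 0, -1]]]'

```text
t: 5.12
ee_pos: [0.4021, 0.2457, 0.0344]
orientation: [-179.9, 0.1, 78.6]
wrist_force: [-0.4, -0.6, -1.4]
opening: 0.0106
grip_force: 49.3
```

Call:
play_rows --steps '[[[0, 0, 0, 0, 0, 0, -1], [0, 0, 0.1, 0, 0, 0, -1], [0, 0, 0.2, 0, 0, 0, -1], [0, 0, 0.25, 0, 0, 0, -1], [0, 0, 0.3, 0, 0, 0, -1]]]'

```text
t: 5.75
ee_pos: [0.4033, 0.247, 0.0329]
orientation: [180.0, -0.0, 78.7]
wrist_force: [0.4, -0.3, -2.1]
opening: 0.0109
grip_force: 49.3
```

```bash
python3 -c "
from h import *
go(.4027,.2474,.0305,78.8)"
```

```text
t 5.75 pos [0.4033 0.247  0.0329] rpy [ 1.7999e+02 -2.0000e-02  7.8710e+01] F [ 0.4 -0.3 -2.1] | shift [ 0.02 -0.06  0.24] rot [ 0.    -0.    -0.001]
```

Call:
play_rows --steps '[[[0, 0, 0.05, 0, 0, 0, -1], [0, 0, 0.1, 0, 0, 0, -1], [0, 0, 0.15, 0, 0, 0, -1], [0, 0, 0.15, 0, 0, 0, -1]]]'

```text
t: 6.25
ee_pos: [0.4031, 0.2469, 0.0312]
orientation: [-180.0, -0.0, 78.7]
wrist_force: [0.2, -0.2, -0.8]
opening: 0.0106
grip_force: 49.3
```

Call:
play_rows --steps '[[[0, 0, 0.05, 0, 0, 0, -1], [0, 0, 0.1, 0, 0, 0, -1], [0, 0, 0.1, 0, 0, 0, -1]]]'

```text
t: 6.62
ee_pos: [0.4032, 0.247, 0.0304]
orientation: [180.0, -0.0, 78.7]
wrist_force: [-2.1, -0.8, 3.2]
opening: 0.0109
grip_force: 49.9
```

Contact with the board at about 5 N, TCP z 30.4 mm. Now I start sliding in gently.

Call:
play_rows --steps '[[[0, 0.3, 0, 0, 0, 0, -1], [0, 0.7, 0, 0, 0, 0, -1], [0, 1.1, 0, 0, 0, 0, -1], [0, 1.5, 0, 0, 0, 0, -1], [0, 1.8, 0, 0, 0, 0, -1]]]'

```text
t: 7.25
ee_pos: [0.4204, 0.2436, 0.0304]
orientation: [-179.9, -0.0, 78.7]
wrist_force: [-5.3, 1.0, 6.2]
opening: 0.0111
grip_force: 50.5
```

Call:
play_rows --steps '[[[0, 0.2, 0, 0, 0, 0, -1], [0, 0.5, 0, 0, 0, 0, -1], [0, 0.8, 0, 0, 0, 0, -1], [0, 1.0, 0, 0, 0, 0, -1]]]'

```text
t: 7.75
ee_pos: [0.4288, 0.2417, 0.0304]
orientation: [-179.8, -0.0, 78.8]
wrist_force: [-11.0, 1.4, 10.9]
opening: 0.0111
grip_force: 51.2
```

```bash
cat >> h.py <<'E'
def board(o):
    b=R.from_euler("z",11.3,degrees=True).apply(o["ee_pos"]*1000-[591.6,207.6,0]); f=R.from_euler("z",11.3,degrees=True).apply(o["wrist_force"])
    print("t",round(o["t"],2),"TCP in board mm",b.round(1),"pane front",(b[0]+95).round(1),"F board",f.round(1),"torque",o["torque"].round(2),"rpy",o["orientation"].round(2),"grip",round(o["opening"]*1000,1))
E
python3 -c "
from h import *
board(ctrl.get_obs())"
```

```text
t 7.75 TCP in board mm [-166.3    1.6   30.4] pane front -71.3 F board [-11.   -0.8  10.9] torque [ 0.36  1.95 -0.01] rpy [-1.798e+02 -3.000e-02  7.876e+01] grip 11.1
```

Call:
play_rows --steps '[[[0, 0.15, -0.03, 0, 0, 0, -1], [0, 0.35, -0.03, 0, 0, 0, -1], [0, 0.55, -0.03, 0, 0, 0, -1], [0, 0.75, -0.03, 0, 0, 0, -1]]]'

```text
t: 8.25
ee_pos: [0.436, 0.2401, 0.0304]
orientation: [-179.8, 0.0, 78.8]
wrist_force: [-6.8, 1.6, 4.5]
opening: 0.0112
grip_force: 50.2
```

```bash
python3 -c "
from h import *
board(ctrl.get_obs())"
```

```text
t 8.25 TCP in board mm [-158.9    1.3   30.4] pane front -63.9 F board [-7.   0.2  4.5] torque [0.17 1.03 0.07] rpy [-1.7979e+02  1.0000e-02  7.8760e+01] grip 11.2
```

Call:
play_rows --steps '[[[0, 0.4, 0, 0, 0, 0, -1], [0, 0.9, 0, 0, 0, 0, -1], [0, 1.4, 0, 0, 0, 0, -1], [0, 1.9, 0, 0, 0, 0, -1], [0, 2.3, 0, 0, 0, 0, -1]]]'

```text
t: 8.88
ee_pos: [0.4594, 0.2355, 0.0305]
orientation: [-179.9, 0.0, 78.7]
wrist_force: [-6.3, 0.9, 4.9]
opening: 0.0108
grip_force: 50.3
```

```bash
python3 -c "
from h import *
board(ctrl.get_obs())"
```

```text
t 8.88 TCP in board mm [-135.1    1.5   30.5] pane front -40.1 F board [-6.4 -0.4  4.9] torque [0.28 1.13 0.01] rpy [-179.86    0.     78.74] grip 10.8
```

Call:
play_rows --steps '[[[0, 0.6, 0, 0, 0, 0, -1], [0, 1.2, 0, 0, 0, 0, -1], [0, 1.8, 0, 0, 0, 0, -1], [0, 2.4, 0, 0, 0, 0, -1], [0, 3, 0, 0, 0, 0, -1]]]'

```text
t: 9.5
ee_pos: [0.4888, 0.2297, 0.0305]
orientation: [-179.9, -0.0, 78.7]
wrist_force: [-5.8, 1.3, 5.6]
opening: 0.0112
grip_force: 50.4
```

Call:
play_rows --steps '[[[0, 0.6, 0, 0, 0, 0, -1], [0, 1.2, 0, 0, 0, 0, -1], [0, 1.8, 0, 0, 0, 0, -1], [0, 2.4, 0, 0, 0, 0, -1], [0, 3, 0, 0, 0, 0, -1]]]'

```text
t: 10.12
ee_pos: [0.5182, 0.2239, 0.0305]
orientation: [-179.9, -0.0, 78.7]
wrist_force: [-7.0, 1.7, 5.5]
opening: 0.0114
grip_force: 50.4
```

```bash
python3 -c "
from h import *
board(ctrl.get_obs())"
```

```text
t 10.12 TCP in board mm [-75.2   1.6  30.5] pane front 19.8 F board [-7.2  0.2  5.5] torque [ 0.21  1.2  -0.04] rpy [-179.86   -0.     78.75] grip 11.4
```

Call:
play_rows --steps '[[[0, 0.5, 0, 0, 0, 0, -1], [0, 1, 0, 0, 0, 0, -1], [0, 1.5, 0, 0, 0, 0, -1], [0, 1.8, 0, 0, 0, 0, -1], [0, 2, 0, 0, 0, 0, -1]]]'

```text
t: 10.75
ee_pos: [0.5377, 0.22, 0.0305]
orientation: [-179.9, -0.0, 78.7]
wrist_force: [-7.4, 2.5, 5.4]
opening: 0.0112
grip_force: 50.4
```

Call:
play_rows --steps '[[[0, 0.1, 0, 0, 0, 0, -1], [0, 0.2, 0, 0, 0, 0, -1], [0, 0.3, 0, 0, 0, 0, -1], [0, 0.4, 0, 0, 0, 0, -1]]]'

```text
t: 11.25
ee_pos: [0.5415, 0.2192, 0.0305]
orientation: [-179.9, 0.0, 78.7]
wrist_force: [-6.8, 0.9, 5.7]
opening: 0.011
grip_force: 50.4
```

```bash
python3 -c "
from h import *
board(ctrl.get_obs())"
```

```text
t 11.25 TCP in board mm [-51.4   1.6  30.5] pane front 43.6 F board [-6.8 -0.5  5.7] torque [0.21 1.21 0.01] rpy [-179.86    0.     78.74] grip 11.0
```

Call:
play_rows --steps '[[[0, 0.08, 0, 0, 0, 0, -1], [0, 0.16, 0, 0, 0, 0, -1], [0, 0.24, 0, 0, 0, 0, -1]]]'

```text
t: 11.62
ee_pos: [0.5443, 0.2187, 0.0305]
orientation: [-179.9, -0.0, 78.7]
wrist_force: [-5.6, 1.3, 5.3]
opening: 0.011
grip_force: 50.3
```

```bash
python3 -c "
from h import *
board(ctrl.get_obs())"
```

```text
t 11.62 TCP in board mm [-48.5   1.6  30.5] pane front 46.5 F board [-5.7  0.1  5.3] torque [0.25 1.16 0.01] rpy [-179.9    -0.     78.73] grip 11.0
```

Call:
play_rows --steps '[[[0, 0.08, 0, 0, 0, 0, -1], [0, 0.16, 0, 0, 0, 0, -1]]]'

```text
t: 11.88
ee_pos: [0.5461, 0.2184, 0.0305]
orientation: [-179.9, -0.0, 78.7]
wrist_force: [-1.0, -0.2, -0.2]
opening: 0.0113
grip_force: 49.7
```

```bash
python3 -c "
from h import *
board(ctrl.get_obs())"
```

```text
t 11.88 TCP in board mm [-46.8   1.6  30.5] pane front 48.2 F board [-1.  -0.4 -0.2] torque [0.03 0.25 0.06] rpy [-179.92   -0.     78.73] grip 11.3
```

The drag fell from 7 N to 1 N, so both clips have snapped. I'll feel for the stop gently.

Call:
play_rows --steps '[[[0, 0.04, 0, 0, 0, 0, -1], [0, 0.08, 0, 0, 0, 0, -1]]]'

```text
t: 12.12
ee_pos: [0.5477, 0.2182, 0.0305]
orientation: [-180.0, -0.0, 78.7]
wrist_force: [-1.5, 0.6, 2.0]
opening: 0.0111
grip_force: 49.8
```

```bash
python3 -c "
from h import *
board(ctrl.get_obs())
cv2.imwrite('pics/w4.png',vision.camera('wrist')[:,:,::-1])"
```

```text
t 12.12 TCP in board mm [-45.1   1.8  30.5] pane front 49.9 F board [-1.6  0.3  2. ] torque [0.05 0.4  0.02] rpy [-1.800e+02 -1.000e-02  7.871e+01] grip 11.1
```

View pics/w4.png

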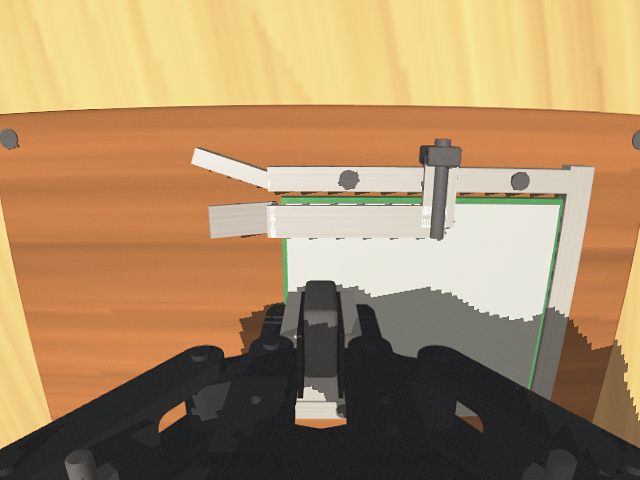

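The picture shows the pane's leading edge at the stop (560 against 563). The left clip's tail (268..283) is behind the glass edge. One last small feel for the stop.

Call:
play_rows --steps '[[[0, 0.03, -0.02, 0, 0, 0, -1], [0, 0.05, -0.02, 0, 0, 0, -1]]]'

```text
t: 12.42
ee_pos: [0.548, 0.218, 0.0306]
orientation: [-180.0, -0.0, 78.7]
wrist_force: [-1.5, 0.8, -1.2]
opening: 0.011
grip_force: 49.5
```

Call:
play_rows --steps '[[[0, 0, 0, 0, 0, 0, -0.6], [0, 0, 0, 0, 0, 0, -0.4], [0, 0, 0, 0, 0, 0, -0.3], [0, 0, -0.2, 0, 0, 0, -0.2], [0, 0, -1, 0, 0, 0, -0.2]]]' --newtons 20

```text
t: 13.05
ee_pos: [0.5478, 0.2179, 0.0408]
orientation: [-180.0, 0.0, 78.7]
wrist_force: [0.0, -0.0, 0.1]
opening: 0.0339
grip_force: 0.0
```

Call:
play_rows --steps '[[[0, 0, -1.5, 0, 0, 0, -0.2], [0, 0, -4, 0, 0, 0, -0.2], [0, 0, -7, 0, 0, 0, -0.2], [0, 0, -10, 0, 0, 0, -0.2], [0, 0, -12, 0, 0, 0, -0.2]]]'

```text
t: 13.68
ee_pos: [0.5487, 0.2182, 0.1636]
orientation: [179.9, -0.1, 78.7]
wrist_force: [0.3, 0.0, -1.4]
opening: 0.0342
grip_force: 0.0
```

Call:
play_rows --steps '[[[-2, -3, -2, 0, 0, 0, -0.2], [-4, -6, -2, 0, 0, 0, -0.2], [-6, -8, -2, 0, 0, 0, -0.2], [-7, -8, -2, 0, 0, 0, -0.2], [-7, -8, -2, 0, 0, 0, -0.2]]]'

```text
t: 14.3
ee_pos: [0.4568, 0.1648, 0.1817]
orientation: [179.9, -0.1, 78.7]
wrist_force: [-0.5, 1.0, -0.1]
opening: 0.034
grip_force: 0.0
```

```bash
python3 -c "
from h import *
board(ctrl.get_obs())
cv2.imwrite('pics/w5.png',vision.camera('wrist')[:,:,::-1])"
```

```text
t 14.3 TCP in board mm [-123.8  -68.4  181.7] pane front -28.8 F board [-0.7  0.9 -0.1] torque [-0.03  0.02 -0.02] rpy [ 1.7991e+02 -6.0000e-02  7.8670e+01] grip 34.0
```

View pics/w5.png

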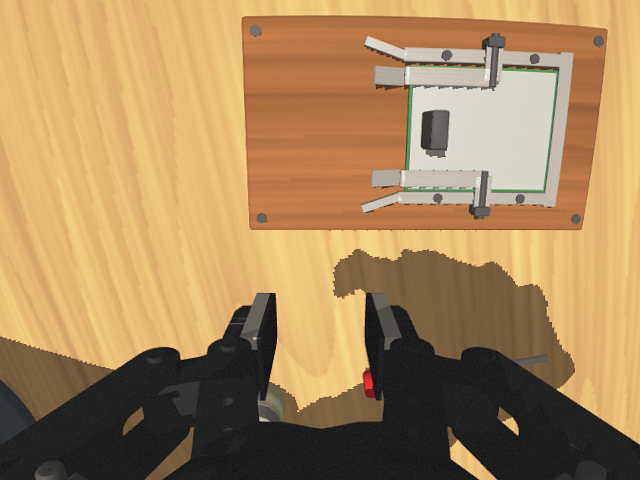

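The pane lies between the rails and against the stop. Both clip tips, at (405,75) and (402,178), are down at its rear edge, and the jar and screwdriver haven't been touched.

```bash
python3 -c "
from rig import ctrl
print(ctrl.finish_job())"
```

```text
the job is handed in; nothing more can be done
None
```

The mirror pane is in the clip frame up to the end stop, with both clips snapped down behind it; I let go, backed the arm off and handed the job in at about 14 s, with measured wrist forces under 16 N.

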